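Sort paint pans into the tin and check its catch

ROBOT

A 6-joint arm with a two-finger parallel gripper is mounted at the origin on the work surface. World frame = base frame: x ahead of the robot, y to its left, z up, the work surface at z = 0. Lengths are in m, angles in rad, forces in N, time in s.
With the tool pointing down it reaches from about 0.35 to 0.85 m from the base axis. Payload 8.1 kg.
Tool frame: the origin (TCP) lies midway between the tips of the shut fingers; the grasp point (between the pads) lies 19 mm behind it (bot.grasp_offset is the z of the grasp point in the tool frame, in m); z points along the fingers, y is the direction in which the jaws open and shut (so a half turn about z gives the same grasp; the last joint's range is limited). The gripper opens to 93 mm and grips with 3 to 60 N. Pads are 15 mm wide; open, the fingers measure 128 mm over their backs; the gripper's body (75 mm by 188 mm) begins 65 mm behind the grasp point.
Start: joints at [1.074, 0.13, 1.488, -0, 1.523, -0.085], TCP at [0.24, 0.55, 0.219] pointing down, gripper open.
Joint ranges: [-2.96, 2.96], [-0.89, 2.26], [0.02, 2.5], [-1.34, 4.48], [0, 2.73], [-2.66, 2.66]. Speed limits (rad/s): [2.39, 2.39, 2.79, 3.14, 3.14, 3.14].

INTERFACE

Orientations are given as a rotation vector (axis times angle).
In Python, from workcell import bot gives the robot as it stands.
- The arm moves only by the tool arm_command, never from a script. Its argument "commands" is a list of rows, each a list of 6 numbers: the shift along the world's x, y, z scaled (see below), then the turn, a rotation vector about the world's x, y, z scaled (see below). A call has 1 to 5 rows; each row shifts and turns the commanded pose from where the row before left it; what a row does not reach is not made up. The controller multiplies each number of a shift by 300 mm and each number of a turn by 2 rad. A row lasts 1/12 s, in which the tool goes at most 41.7 mm and 7.16 degrees, less where a joint would pass 70% of its speed; a pose out of reach is approached as far as the arm can. A call with a number of a shift or a turn outside -1 to 1 is refused whole. A call with a gripper value outside its range is refused whole. "grip" is the opening, from -1 (shut) to 1 (fully open), set as the call begins (left out, the last holds). The fingers move at their own pace and stop on an object; "grip_force" is the grip in N (left out, the last holds). Time passes only in rows, so rows that do not move let the fingers close. It gives the time, the measured TCP pose, the force and the opening at its end, in the units of the state.
- bot.sense(): the state, without advancing time (a new reading comes with each control period).
- bot.capture(name): name is "side" or "top" or "wrist"; returns a dict with "frame" (400x640x3 uint8, red, green, blue), "fov_y" (degrees; the focal length in pixels is half the picture's height over the tangent of half this angle, whatever the lens; pixels are square), "cx", "cy" (the principal point, pixels), "position" and "attitude" of the camera in the world. Camera axes: x right, y down, z forward; pixel columns grow to the right and rows downward; lengths in m; the calibration is good to about 2 mm. A picture is of the moment at which its call begins. There is no depth.
- bot.job_done(): hands the job in, once; it reports no verdict.
The state is a dict: "time": time; "joint_positions": joint angles; "joint_velocities": joint speeds; "joint_efforts": joint torques, N m; "eef_pos": TCP position; "tool_rot": TCP orientation; "force": force on the tool from outside, world axes, zero at the start; "moment": the same for the moment, N m; "width": finger opening in m.
Only numpy, scipy, OpenCV 4.12 (cv2) and the standard library are available. Lean on these libraries where they do the work, as an engineer would, in place of code of your own. Each camera call takes 0.05 s, during which the arm holds its last target. There are 200 camera calls.

TASK

Sort the three loose watercolour pans into the open paint tin, flat on its floor with the paint up: the rectangular blue one into its wider compartment, the two round ochre ones into the narrower one. Then shut the lid and press it down until the catch holds, and give its pull bar a short tug upwards to check; if it gives, press it shut again and tug once more. Leave the tin fully shut, and do not disturb the mug, the eraser or the dish.

Things in the scene. Friction and masses are not known exactly. Their poses are not given: they have to be found in the camera images.
- blue1_mid (a point): A loose rectangular paint pan: cream plastic, 40 mm (its x) by 26 mm (its y), 16 mm high (z up), its top filled with dark blue paint; about 24 g. The point is its centre, 8 mm above its underside.
- ochre1_mid (a point): A loose round paint pan: cream plastic, 36 mm across, 16 mm high, its top filled with ochre (yellow-brown) paint; about 24 g. The point is its centre, 8 mm above its underside.
- ochre2_mid (a point): The second round ochre pan, like ochre1.
- case: The paint tin, fixed to the table: black outside, white inside, open on top, 130 mm (its x) by 220 mm (its y), 32 mm high, walls and floor 4 mm thick. Origin under its middle, z up; x points from the catch side to the hinge side, roughly to the left (world +y), so its y points roughly back at the robot. A divider, 3 mm thick, 22 mm above the floor, parts it into a wider and a narrower compartment.
- wide_in (a point): Centre of the inner floor (4 mm above the table) of the wider compartment, at y = 47 mm in the tin. It is 122 mm (x) by 118 mm (y) inside. Axes are the tin's.
- narrow_in (a point): Centre of the inner floor of the narrower compartment, at y = -61 mm in the tin. It is 122 mm (x) by 90 mm (y) inside. Axes are the tin's.
- lid_hinge (a point): Middle of the lid's hinge line, 32 mm above the table on the tin's +x edge, 65 mm from its middle; the hinge runs along y. Axes turn with the lid: it reaches from here 145 mm along its -x, its z points out of its outer face (up when shut), its y is the tin's. The lid is a flat black panel 220 mm wide, 4 mm thick (inner face at z = 0), 0.15 kg.
- lid_bar (a point): Middle of the lid's pull, a round steel bar 10 mm thick and 44 mm long along the hinge direction (y), on two posts 36 mm apart on the lid's outer face, 14 mm clear of it. It lies 120 mm from the hinge along the lid's -x and 23 mm along its z. Axes as lid_hinge. With the lid shut the bar's middle is 55 mm, its top 60 mm above the table.
- lid (a joint): Lid angle, rad: 0 fully shut; 1.75 to 1.93 at the start (open, leaning back past upright; stop at 1.95). Pushed forward past about 1.2 it falls slowly by its own weight, in about 1.5 s, and comes to rest ajar at about 0.1, its tongue on the catch, which is then not yet engaged.
- catch (a joint): Sprung steel ball in the middle of the tin's catch side; m, 0 is out, up to 0.0045 pressed in. A tongue on the lid's free edge, outside the tin, has a ball that must snap past it. Pressing the lid home takes 5 to 10 N on the pull bar; pressed half-way it can hang ajar. Once caught, it has 1 to 2 mm of play at the bar, then resists; a check pull of about 5 to 7 N is right, it gives way at 9 to 12 N.
- mug_mid (a point): Bystander: white mug with brushes, 76 mm across, 90 mm high (brushes to about 190 mm). The point is half-way up the mug.
- eraser_mid (a point): Bystander: eraser, 45 x 22 x 13 mm. The point is its centre.
- dish: Bystander: shallow white dish, 90 mm across, 22 mm high. The origin is under its centre.
Mind the look-alikes: they are no part of the job. What is shaped like the part that bears ochre1_mid but green or red is not meant.

How it is judged:
On the way, in this order (a step that is already met when the one before it is completed fails the run):
1. all three pans lie flat and released in their proper compartments, the lid still open (x of blue1_mid in the frame of wide_in between -0.058 and 0.058 m and y of blue1_mid in the frame of wide_in between -0.055 and 0.055 m and z of blue1_mid in the frame of wide_in between 0.004 and 0.014 m and angle between each of blue1_mid, ochre1_mid, ochre2_mid's own z axis and vertical below 0.25 rad and x of ochre1_mid in the frame of narrow_in between -0.058 and 0.058 m and y of ochre1_mid in the frame of narrow_in between -0.042 and 0.042 m and z of ochre1_mid in the frame of narrow_in between 0.004 and 0.014 m and x of ochre2_mid in the frame of narrow_in between -0.058 and 0.058 m and y of ochre2_mid in the frame of narrow_in between -0.042 and 0.042 m and z of ochre2_mid in the frame of narrow_in between 0.004 and 0.014 m and contact force between the fingers and blue1 below 0.05 N and contact force between the fingers and ochre1 below 0.05 N and contact force between the fingers and ochre2 below 0.05 N and value of joint lid above 1 rad), for 0.1 s.
2. the lid is pressed home past the catch (value of joint lid below 0.012 rad), for 0.1 s.
3. the lid is tugged upwards by the gripper against the catch (more than 1.5 N between lid and catch, with the lid still caught) (contact force between lid and catch above 1.5 N and contact force between the fingers and lid above 0.5 N and value of joint lid between 0.002 and 0.05 rad), for 0.04 s.
At the end, for the whole second after the job is handed in: The blue pan lies in the wider compartment and both ochre pans in the narrower one, upright within 0.25 rad, on the floor (centre 4 to 14 mm above it), at rest, and the lid is shut and caught (lid angle under 0.015 rad) (x of blue1_mid in the frame of wide_in between -0.058 and 0.058 m and y of blue1_mid in the frame of wide_in between -0.055 and 0.055 m and z of blue1_mid in the frame of wide_in between 0.004 and 0.014 m and angle between each of blue1_mid, ochre1_mid, ochre2_mid's own z axis and vertical below 0.25 rad and x of ochre1_mid in the frame of narrow_in between -0.058 and 0.058 m and y of ochre1_mid in the frame of narrow_in between -0.042 and 0.042 m and z of ochre1_mid in the frame of narrow_in between 0.004 and 0.014 m and x of ochre2_mid in the frame of narrow_in between -0.058 and 0.058 m and y of ochre2_mid in the frame of narrow_in between -0.042 and 0.042 m and z of ochre2_mid in the frame of narrow_in between 0.004 and 0.014 m and linear speed of each of blue1, ochre1, ochre2 below 0.02 m/s and value of joint lid below 0.015 rad); the robot touches nothing.
It fails at once if the mug, the eraser or the dish is pushed more than 30 mm or the mug tipped (distance of any of mug_mid, eraser_mid, dish from where it was at the start of the episode above 0.03 m or angle between mug_mid's own z axis and vertical above 0.4 rad).
It also fails if it takes over 72 s, if anything falls off the work surface, if the arm or the gripper's body presses on something with over 40 N, if the wrist force passes 120 N, or if a joint passes its speed limit or range.

## Working session

There is one attempt and no reset: what is moved stays moved. The work goes in short steps, Python scripts to look and compute and a tool call to move; the robot and the scene stay as the last step left them, time stands still between calls to the robot, and variables do not carry over. Pictures are saved under pics/ and viewed, about 8 in all and at most 12, crops included, and the job is handed in when it is done.

Besides the shell and the picture viewer there is one more tool, called as name([rows], argument=value, ...), one row to a line, values as JSON. arm_command: Moves the arm, as the interface text tells. Shifts and turns lie within -1 to 1; 1 stands for 300 mm of shift or 2 rad of turn. Its arguments: {"type":"object","properties":{"commands":{"type":"array"},"grip":{"type":"number"},"grip_force":{"type":"number"}},"required":["commands"]}

```bash
ls; mkdir -p pics
cat > h.py <<'E'
import numpy as np, cv2
from workcell import bot
from scipy.spatial.transform import Rotation as R
def cap(n):
    c=bot.capture(n); c['f']=200/np.tan(np.radians(c['fov_y']/2))
    a=np.array(c['attitude'],float)
    c['R']=a if a.shape==(3,3) else R.from_rotvec(a).as_matrix() if a.size==3 else R.from_quat(a).as_matrix()
    c['p']=np.array(c['position']); return c
def ray(c,u,v,z):
    d=c['R']@np.array([(u-c['cx'])/c['f'],(v-c['cy'])/c['f'],1]); return c['p']+d*(z-c['p'][2])/d[2]
def proj(c,P):
    q=c['R'].T@(np.array(P)-c['p']); return c['cx']+c['f']*q[0]/q[2],c['cy']+c['f']*q[1]/q[2]
def save(c,fn,crop=None,s=1):
    im=c['frame'][:,:,::-1]
    if crop: im=im[crop[1]:crop[3],crop[0]:crop[2]]
    cv2.imwrite('pics/'+fn,cv2.resize(im,None,fx=s,fy=s,interpolation=cv2.INTER_CUBIC))
def blobs(c,lo,hi,amin=60):
    h=cv2.cvtColor(c['frame'],cv2.COLOR_RGB2HSV); m=cv2.inRange(h,np.array(lo),np.array(hi))
    n,l,s,ce=cv2.connectedComponentsWithStats(m)
    return [(ce[i].round(1),s[i].tolist(),cv2.minAreaRect(np.argwhere(l==i)[:,::-1].astype(np.float32))) for i in range(1,n) if s[i,4]>amin]
E
python3 - <<'E'
from h import *
print(bot.sense())
for n in('top','side'):
    c=cap(n); print(n,c['position'],c['attitude'],c['fov_y'],c['cx'],c['cy']); save(c,n+'0.png',s=1.25)
    for nm,lo,hi in(('blue',(100,90,20),(130,255,255)),('ochre',(12,110,80),(28,255,255))):
        for b in blobs(c,lo,hi,30): print(nm,b[0],b[1],np.round(b[2][2]),np.round(b[2][1]),ray(c,*b[0],.016).round(3))
E
```

```text
pics
{'time': 0.0, 'joint_positions': array([ 1.07360250e+00,  1.31149370e-01,  1.48926765e+00, -1.76467013e-05,
        1.52297008e+00, -8.53936794e-02]), 'joint_velocities': array([ 0.00143235,  0.00019203,  0.00122222,  0.00192414, -0.00105783,
        0.00072062]), 'joint_efforts': array([ 1.63900117e-03, -5.59848332e+01, -4.91760921e+01,  7.70837255e-02,
        3.49544815e-02, -1.97105064e-04]), 'eef_pos': array([0.23987213, 0.54935901, 0.21760086]), 'tool_rot': array([-6.42189824e-01, -3.07474512e+00,  2.70749743e-03]), 'force': array([-0.10734862, -0.09595207,  0.31187005]), 'moment': array([ 0.01358487, -0.03706053, -0.02786647]), 'width': 0.09314404563627156}
top [ 0.35569342 -0.09279718  1.1325058 ] [-2.10858085  2.12984518 -0.21592864] 53.0625790440373 319.20785532318723 201.19754178610594
ochre [326.3 227.1] [0, 41, 584, 359, 86016] 90.0 [358. 583.] [ 0.506 -0.118  0.016]
ochre [ 97.8 113.8] [90, 109, 15, 10, 41] 72.0 [ 9. 12.] [0.851 0.555 0.016]
ochre [343.4 193.4] [339, 189, 10, 10, 78] 45.0 [9. 8.] [ 0.602 -0.169  0.016]
ochre [610.6 247.8] [584, 230, 56, 36, 1298] 8
[... 265 characters left out ...]
16]
ochre [597.6 359.6] [588, 338, 16, 37, 230] 81.0 [36. 11.] [ 0.146 -0.83   0.016]
ochre [577.5 389.7] [532, 380, 92, 20, 1784] 90.0 [19. 91.] [ 0.073 -0.766  0.016]
side [ 0.46111209 -0.76989892  0.71175683] [-2.32686384  0.19075525 -0.08892637] 51.24340865655443 315.4975746380002 198.38511612675907
blue [279.1 281.9] [271, 274, 17, 17, 147] 32.0 [ 9. 16.] [ 0.474 -0.278  0.016]
ochre [253.2 239.2] [0, 0, 588, 400, 132023] 0.0 [587. 399.] [ 0.429 -0.158  0.016]
ochre [222.6  70. ] [197, 68, 52, 5, 96] 86.0 [ 2. 51.] [0.368 0.653 0.016]
ochre [223.  82.] [196, 80, 54, 5, 104] 86.0 [ 2. 53.] [0.369 0.565 0.016]
ochre [  5.9 211.7] [0, 182, 20, 66, 662] 90.0 [65. 19.] [-0.133  0.019  0.016]
```

View pics/top0.png

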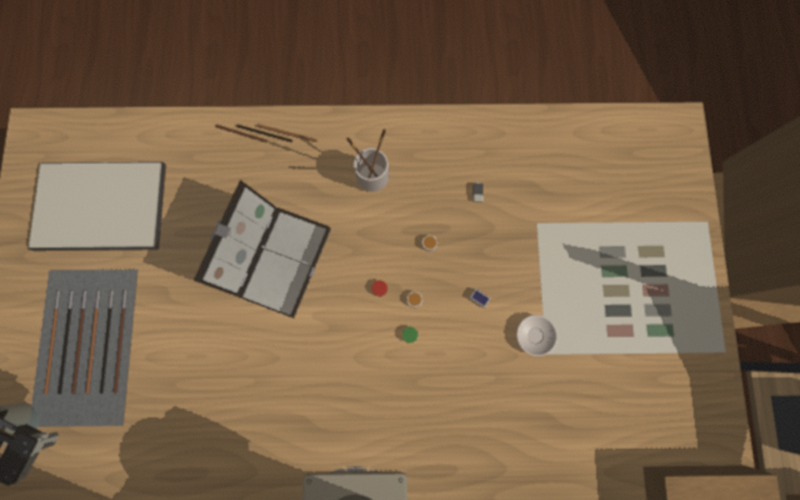

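View pics/side0.png

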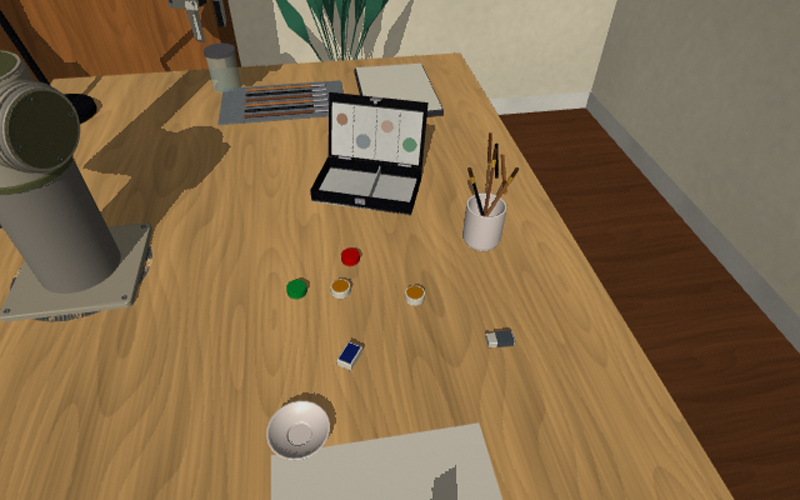

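In the pictures, the two ochre candidates are at top-view pixels (343,193) and (331,239). The red one (304,230) and the green one (327,268) have the same shape but the wrong colour. The blue rectangle is at (384,238). The grey eraser is at (382,153), the mug at (297,136) and the dish at (430,268). The tin is around (212,198) with its catch side to the right. I'll confirm this in one enlarged crop and measure.

Run:
```python
from h import *
c=cap('top'); save(c,'crop1.png',(150,135,416,290),3)
for nm,lo,hi in(('blue',(105,60,20),(135,255,255)),('ochre',(10,170,100),(22,255,255))):
    for b in blobs(c,lo,hi,30): print(nm,b[0],b[1],np.round(b[2][2]),np.round(b[2][1]),ray(c,*b[0],.016).round(3))
h=cv2.cvtColor(c['frame'],cv2.COLOR_RGB2HSV); print(h[239,384],h[193,343],h[180,343],h[195,230])
for b in blobs(c,(0,0,100),(180,45,255),100): 
    if b[0][0]<420: print('white',b[0],b[1],cv2.boxPoints(b[2]).round(1).tolist())
```

```text
blue [383.9 238. ] [379, 234, 11, 9, 54] 34.0 [10.  5.] [ 0.473 -0.279  0.016]
[122  84  82] [ 16 169 143] [ 16 110 148] [ 21  22 154]
white [297.6 139. ] [283, 122, 27, 30, 371] [[282.0, 124.4000015258789], [308.1000061035156, 121.5], [311.20001220703125, 150.0], [285.20001220703125, 152.89999389648438]]
white [ 76.8 163.9] [23, 130, 106, 68, 6652] [[23.0, 130.0], [128.0, 130.0], [128.0, 197.0], [23.0, 197.0]]
white [190.7 193.4] [162, 150, 57, 84, 2292] [[156.39999389648438, 221.1999969482422], [188.89999389648438, 146.89999389648438], [222.6999969482422, 161.6999969482422], [190.1999969482422, 236.0]]
white [226.7 210.4] [195, 170, 64, 81, 2925] [[193.39999389648438, 237.10000610351562], [222.3000030517578, 167.1999969482422], [259.70001220703125, 182.60000610351562], [230.8000030517578, 252.5]]
white [ 94.1 229.4] [74, 216, 36, 40, 563] [[74.0, 216.0], [109.0, 216.0], [109.0, 255.0], [74.0, 255.0]]
white [ 80.2 238. ] [76, 229, 11, 23, 110] [[74.19999694824219, 250.0], [77.80000305175781, 228.3000030517578], [86.4000015258789, 229.6999969482422], [82.80000305175781, 251.5]]
white [ 34.2 353.5] [25, 347, 21, 17, 122] [[20.5, 355.70001220703125], [41.29999923706055, 342.8999938964844], [46.20000076293945, 351.0], [25.5, 363.79998779296875]]
```

View pics/crop1.png

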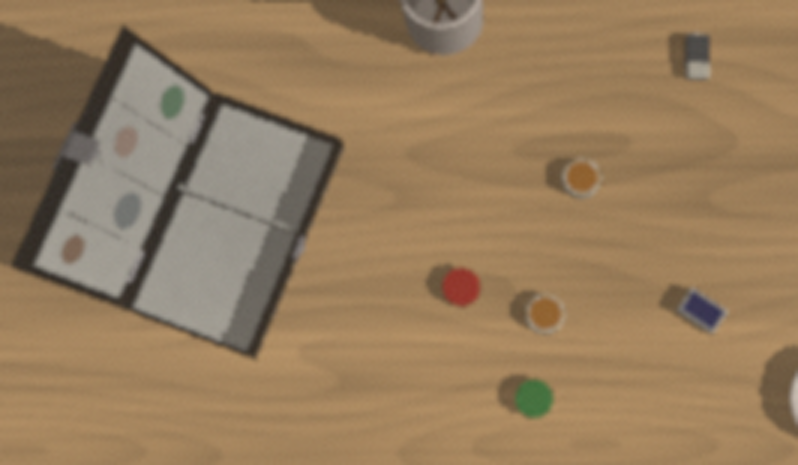

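The crop confirms it: ochre pans at crop pixels (581,177) and (545,313), each with a cream rim, and red and green about 80 mm from the near one. Blue is at (703,310). The tin's rim corners are at (342,142), (256,357), (130,305) and (212,97).

```bash
cat >> h.py <<'E'
def yaw():
    M=R.from_rotvec(bot.sense()['tool_rot']).as_matrix(); return np.arctan2(M[1,1],M[0,1])
E
python3 - <<'E'
from h import *
c=cap('top')
pts=[(342,142),(256,357),(130,305),(212,97)]
W=np.array([ray(c,150+u/3,135+v/3,.032) for u,v in pts]); print(W.round(3))
print('cd',W.mean(0), [np.linalg.norm(W[i]-W[(i+1)%4]).round(3) for i in range(4)])
yv=(W[1]-W[0]); print('tin y ang from catch side',np.arctan2(yv[1],yv[0])); xv=W[2]-W[1]; xv2=W[3]-W[0]
print('tin x',[np.arctan2(v[1],v[0]) for v in (xv,xv2)])
for n,u,v in(('o1',581,177),('o2',545,313),('blue',703,310),('red',460,287),('green',534,397),('dish',795,390)):print(n,ray(c,150+u/3,135+v/3,.016).round(3))
b=blobs(c,(105,60,20),(135,255,255),30)[0]; bp=cv2.boxPoints(b[2]); w=np.array([ray(c,*p,.016)[:2] for p in bp]); print(w.round(4))
e=np.diff(w,axis=0); print([(np.linalg.norm(k).round(3),np.arctan2(k[1],k[0]).round(2)) for k in e])
c=cap('side')
for nm,lo,hi in(('blue',(100,90,20),(130,255,255)),('ochre',(10,190,100),(22,255,255))):
    for b in blobs(c,lo,hi,30):
        print(nm,b[0],b[1],ray(c,*b[0],.016).round(3))
        bp=cv2.boxPoints(b[2]); w=np.array([ray(c,*p,.016)[:2] for p in bp]);e=np.diff(w,axis=0); print([(np.linalg.norm(k).round(3),np.arctan2(k[1],k[0]).round(2)) for k in e])
print('jaw yaw',yaw())
E
```

```text
[[0.633 0.056 0.032]
 [0.432 0.131 0.032]
 [0.481 0.248 0.032]
 [0.678 0.18  0.032]]
cd [0.55589289 0.15393213 0.032     ] [np.float64(0.214), np.float64(0.127), np.float64(0.208), np.float64(0.132)]
tin y ang from catch side 2.7847699937767927
tin x [np.float64(1.1770219226799563), np.float64(1.221683655389434)]
o1 [ 0.6   -0.169  0.016]
o2 [ 0.471 -0.133  0.016]
blue [ 0.473 -0.28   0.016]
red [ 0.496 -0.054  0.016]
green [ 0.394 -0.122  0.016]
dish [ 0.398 -0.362  0.016]
[[ 0.476  -0.2632]
 [ 0.4876 -0.2714]
 [ 0.4714 -0.2946]
 [ 0.4599 -0.2863]]
[(np.float64(0.014), np.float64(-0.62)), (np.float64(0.028), np.float64(-2.18)), (np.float64(0.014), np.float64(2.52))]
blue [279.1 281.9] [271, 274, 17, 17, 147] [ 0.474 -0.278  0.016]
[(np.float64(0.037), np.float64(0.98)), (np.float64(0.021), np.float64(-0.79)), (np.float64(0.036), np.float64(-2.17))]
ochre [271.9 228.1] [266, 224, 13, 9, 96] [ 0.472 -0.131  0.016]
[(np.float64(0.027), np.float64(-0.16)), (np.float64(0.024), np.float64(-1.67)), (np.float64(0.027), np.float64(2.98))]
ochre [331.6 233.4] [326, 229, 13, 10, 102] [ 0.602 -0.168  0.016]
[(np.float64(0.027), np.float64(-0.16)), (np.float64(0.027), np.float64(-1.78)), (np.float64(0.026), np.float64(2.98))]
jaw yaw 1.1589982599829796
```

arm_command([
  [0.031,-0.1107,0,0,0,-0.0352],
  [0.031,-0.1107,0,0,0,-0.0352],
  [0.031,-0.1107,0,0,0,-0.0352],
  [0.031,-0.1107,0,0,0,-0.0352],
  [0.031,-0.1107,0,0,0,-0.0352],
], grip=0.2)

```text
time: 0.67
eef_pos: [0.2866, 0.3823, 0.2184]
tool_rot: [1.175, 2.913, -0.0]
force: [0.4, 0.5, -0.2]
width: 0.0643
```

arm_command([
  [0.031,-0.1107,0,0,0,-0.0352],
  [0.031,-0.1107,0,0,0,-0.0352],
  [0.031,-0.1107,0,0,0,-0.0352],
  [0.031,-0.1107,0,0,0,-0.0352],
  [0.031,-0.1107,0,0,0,-0.0352],
])

```text
time: 1.08
eef_pos: [0.3331, 0.2163, 0.2187]
tool_rot: [1.667, 2.662, 0.001]
force: [0.5, 0.3, 1.2]
width: 0.0555
```

arm_command([
  [0.031,-0.1107,0,0,0,-0.0352],
  [0.031,-0.1107,0,0,0,-0.0352],
  [0.031,-0.1107,0,0,0,-0.0352],
  [0.031,-0.1107,0,0,0,-0.0352],
  [0.031,-0.1107,0,0,0,-0.0352],
])

```text
time: 1.5
eef_pos: [0.3798, 0.05, 0.2189]
tool_rot: [2.108, 2.329, 0.001]
force: [1.0, 1.2, -0.2]
width: 0.0561
```

arm_command([
  [0.031,-0.1107,0,0,0,-0.0352],
  [0.031,-0.1107,0,0,0,-0.0352],
  [0.031,-0.1107,0,0,0,-0.0352],
  [0.031,-0.1107,0,0,0,-0.0352],
  [0.031,-0.1107,0,0,0,-0.0352],
])

```text
time: 1.92
eef_pos: [0.4262, -0.1163, 0.2187]
tool_rot: [2.484, 1.923, 0.001]
force: [0.4, 0.9, -0.2]
width: 0.0555
```

arm_command([
  [0.031,-0.1107,0,0,0,-0.0352],
  [0.031,-0.1107,0,0,0,-0.0352],
  [0.031,-0.1107,0,0,0,-0.0352],
  [0.031,-0.1107,0,0,0,-0.0352],
  [0.031,-0.1107,0,0,0,-0.0352],
])

```text
time: 2.33
eef_pos: [0.4727, -0.2822, 0.2185]
tool_rot: [-2.782, -1.459, -0.0]
force: [0.2, 0.9, 0.0]
width: 0.0557
```

Run:
```python
from h import *
s=bot.sense(); c=cap('wrist'); save(c,'w1.png'); print(s['time'],s['eef_pos'],s['tool_rot'],yaw(),s['width'])
for nm,lo,hi in(('blue',(105,60,20),(135,255,255)),('ochre',(10,170,100),(22,255,255))):
    for b in blobs(c,lo,hi,150):
        bp=cv2.boxPoints(b[2]); w=np.array([ray(c,*p,.016)[:2] for p in bp]);e=np.diff(w,axis=0); print(nm,b[0],ray(c,*b[0],.016).round(4),w.mean(0).round(4),[(np.linalg.norm(k).round(3),np.arctan2(k[1],k[0]).round(2)) for k in e])
```

```text
2.3333 [ 0.47271433 -0.28222879  0.21846967] [-2.78221170e+00 -1.45901800e+00 -7.36965268e-05] -0.6126101185152673 0.055725379883253656
blue [319.  174.5] [ 0.4751 -0.279   0.016 ] [ 0.475  -0.2791] [(np.float64(0.018), np.float64(-0.6)), (np.float64(0.033), np.float64(-2.17)), (np.float64(0.018), np.float64(2.54))]
ochre [356.3  36.5] [ 0.6031 -0.1699  0.016 ] [ 0.6032 -0.1701] [(np.float64(0.027), np.float64(-0.6)), (np.float64(0.028), np.float64(-2.13)), (np.float64(0.027), np.float64(2.54))]
ochre [249.   75.9] [ 0.4738 -0.1327  0.016 ] [ 0.4737 -0.1329] [(np.float64(0.026), np.float64(-0.6)), (np.float64(0.029), np.float64(-2.22)), (np.float64(0.027), np.float64(2.54))]
```

arm_command([
  [0.0016,0.002,-0.13,0,0,0],
  [0.0016,0.002,-0.13,0,0,0],
  [0.0016,0.002,-0.13,0,0,0],
  [0.0016,0.002,-0.13,0,0,0],
  [0.0016,0.002,-0.13,0,0,0],
])

```text
time: 2.8
eef_pos: [0.4748, -0.2773, 0.022]
tool_rot: [2.779, 1.464, 0.0]
force: [-0.1, 0.8, 0.5]
width: 0.0557
```

arm_command([
  [0,0,-0.0225,0,0,0],
  [0,0,-0.0225,0,0,0],
  [0,0,-0.0225,0,0,0],
  [0,0,0,0,0,0],
])

```text
time: 3.13
eef_pos: [0.476, -0.2781, 0.0046]
tool_rot: [2.778, 1.464, 0.001]
force: [0.6, 0.3, -0.6]
width: 0.0558
```

arm_command([
  [0,0,0,0,0,0],
  [0,0,0,0,0,0],
  [0,0,0,0,0,0],
  [0,0,0,0,0,0],
  [0,0,0,0,0,0],
], grip=-1, grip_force=15)

```text
time: 3.55
eef_pos: [0.4755, -0.2777, 0.0042]
tool_rot: [2.778, 1.464, 0.001]
force: [-0.1, 0.0, -1.2]
width: 0.0272
```

arm_command([
  [0,0,0,0,0,0],
  [0,0,0.03,0,0,0],
  [0,0,0.1,0,0,0],
  [0,0,0.12,0,0,0],
  [0,0,0.1,0,0,0],
])

```text
time: 3.97
eef_pos: [0.4747, -0.2772, 0.1104]
tool_rot: [-2.779, -1.464, 0.0]
force: [0.0, -0.9, -0.9]
width: 0.0261
```

Run:
```python
from h import *
s=bot.sense(); c=cap('wrist'); save(c,'w2.png'); print(s['time'],s['eef_pos'],yaw(),s['width'],s['force'])
# tin inner-floor: white blobs
c=cap('side')
for b in blobs(c,(105,60,20),(135,255,255),40): print(b[0],ray(c,*b[0],s['eef_pos'][2]+.013).round(3))
```

```text
3.9667 [ 0.47472523 -0.27718414  0.11036584] -0.6009132284864948 0.026115178636633877 [ 0.01896776 -0.89665661 -0.91141114]
[276.  246.5] [ 0.474 -0.276  0.123]
```

View pics/w2.png

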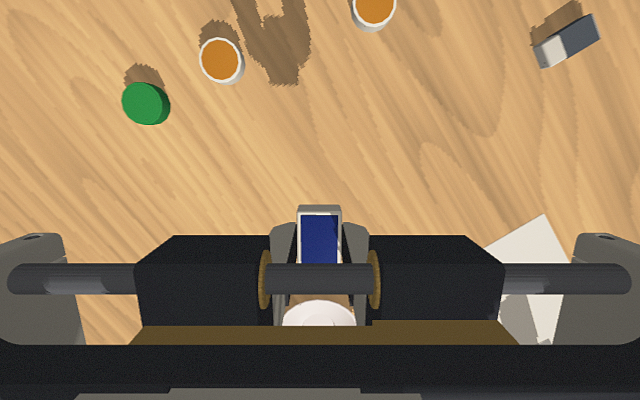

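The wrist view shows the blue pan lying flat between the jaws at (319,240). Both ochre pans are untouched.

arm_command([
  [0.0103,0.11,0.06,0,0,0.0104],
  [0.0103,0.1242,0,0,0,0.0104],
  [0.0103,0.1242,0,0,0,0.0104],
  [0.0103,0.1242,0,0,0,0.0104],
  [0.0103,0.1242,0,0,0,0.0104],
])

```text
time: 4.48
eef_pos: [0.4899, -0.0937, 0.1262]
tool_rot: [-2.699, -1.607, 0.0]
force: [0.0, 0.4, -0.1]
width: 0.0258
```

arm_command([
  [0.0103,0.1242,0,0,0,0.0104],
  [0.0103,0.1242,0,0,0,0.0104],
  [0.0103,0.1242,0,0,0,0.0104],
  [0.0103,0.1242,0,0,0,0.0104],
  [0.0103,0.1242,0,0,0,0.0104],
])

```text
time: 4.9
eef_pos: [0.5053, 0.0928, 0.1261]
tool_rot: [-2.611, -1.746, 0.001]
force: [0.5, -0.0, -0.4]
width: 0.0258
```

Run:
```python
from h import *
s=bot.sense(); c=cap('wrist'); save(c,'w3.png',s=1.25); print(s['time'],s['eef_pos'],yaw(),s['width'],s['force'])
C=np.array([.556,.154,0]);x=np.array([np.cos(1.22),np.sin(1.22),0]);y=np.array([-x[1],x[0],0])
for X,Y,Z in((-65,-110,32),(-65,110,32),(65,-110,32),(65,110,32),(-61,-14,26),(61,-14,26)): print(X,Y,np.array(proj(c,C+x*X/1e3+y*Y/1e3+[0,0,Z/1e3]))*1.25)
```

```text
4.9 [0.50529906 0.09276309 0.12610209] -0.3877252617084636 0.02581771761236202 [ 0.48540308 -0.03660593 -0.42058954]
-65 -110 [583.05658353 227.18396223]
-65 110 [286.54930775 238.83641183]
65 -110 [599.80702522  31.18523008]
65 110 [263.69250652  46.25334108]
-61 -14 [451.86567379 225.48556885]
61 -14 [451.07452534  47.27443362]
```

View pics/w3.png

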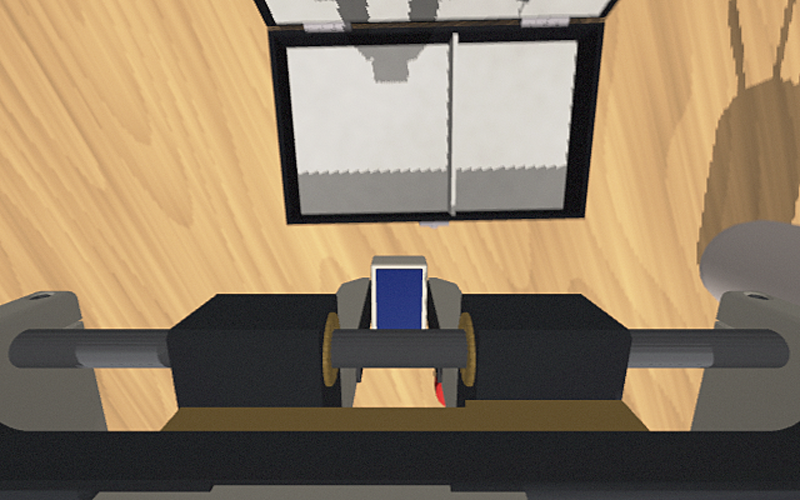

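The wrist view shows the tin with rim corners at about (288,224), (583,217), (605,24) and (270,30). The divider is at x≈453 and the pan is held flat. I'll refine the tin pose.

Run:
```python
from h import *
c=cap('wrist'); s=bot.sense(); print(s['eef_pos'])
P=np.array([ray(c,u/1.25,v/1.25,.032) for u,v in((583,217),(288,224),(605,24),(270,30))]);print(P.round(4),np.linalg.norm(P[0]-P[1]),np.linalg.norm(P[2]-P[3]),np.linalg.norm(P[0]-P[2]))
for a,b in((0,1),(2,3)): d=P[b]-P[a];print('yang',np.arctan2(d[1],d[0]))
C=P.mean(0);d=P[1]-P[0]+P[3]-P[2];a=np.arctan2(d[1],d[0])-np.pi/2;x=np.array([np.cos(a),np.sin(a),0]);y=np.array([-x[1],x[0],0])
Cc=(P[0]+P[1])/2+.065*x
print('C',C,'from catch side',Cc,'a',a)
for Y in(.047,-.061):print(C+y*Y,Cc+Y*y)
i=[ray(c,u/1.25,v/1.25,.004) for u,v in((449,214),(303,214),(566,210),(456,210))];print(np.round(i,4))
```

```text
[0.50535081 0.09577897 0.1261161 ]
[[0.6392 0.0696 0.032 ]
 [0.4362 0.1466 0.032 ]
 [0.6859 0.1873 0.032 ]
 [0.4825 0.2665 0.032 ]] 0.21712055799191546 0.21821082935901712 0.12667252906991064
yang 2.7791170707225032
yang 2.7703702691332324
C [0.56096106 0.16748129 0.032     ] from catch side [0.56102615 0.16873241 0.032     ] a 1.203936390042517
[0.51708852 0.18433954 0.032     ] [0.51715361 0.18559066 0.032     ]
[0.61790201 0.14560144 0.032     ] [0.6179671  0.14685256 0.032     ]
[[0.5509 0.1033 0.004 ]
 [0.4411 0.148  0.004 ]
 [0.6398 0.0707 0.004 ]
 [0.5573 0.1042 0.004 ]]
```

Run:
```python
from h import *
s=bot.sense();print(s['time'],s['eef_pos'],yaw())
for n in('wrist','side'):
    c=cap(n); h=cv2.cvtColor(c['frame'],cv2.COLOR_RGB2HSV)
    g=(h[:,:,2]<60).astype(np.uint8); k,l,st,ce=cv2.connectedComponentsWithStats(g)
    for i in range(1,k):
        if st[i,4]>300: print(n,st[i].tolist())
    if n=='wrist':
        for b in blobs(c,(0,0,90),(180,60,255),800): print(b[0],b[1],np.round(cv2.boxPoints(b[2]),1).tolist())
    save(c,n+'4.png')
w=cv2.imread('pics/wrist4.png')[0:200,200:500];s_=cv2.imread('pics/side4.png')[60:180,230:360]
a=cv2.resize(w,(750,500) if 0 else None,fx=2.2,fy=2.2)[:300];b=cv2.resize(s_,None,fx=5,fy=5,interpolation=cv2.INTER_CUBIC)[:,:]
b=b[200:500]if 0 else b
cv2.imwrite('pics/both.png',cv2.resize(b,None,fx=1,fy=1))
```

```text
5.0 [0.50535081 0.09577897 0.1261161 ] -0.38714374212567165
wrist [218, 21, 268, 163, 10126]
wrist [266, 225, 106, 43, 737]
wrist [17, 235, 256, 92, 11327]
wrist [365, 235, 261, 91, 10590]
wrist [0, 337, 640, 63, 31104]
[348.5  11.3] [213, 0, 282, 30, 6234] [[213.0, 0.0], [494.0, 0.0], [494.0, 29.0], [213.0, 29.0]]
[347.3 105.4] [232, 33, 232, 144, 29039] [[231.60000610351562, 40.79999923706055], [462.29998779296875, 27.299999237060547], [470.6000061035156, 169.8000030517578], [239.89999389648438, 183.1999969482422]]
[597.7 264.9] [502, 182, 138, 163, 10687] [[502.0, 182.0], [639.0, 182.0], [639.0, 344.0], [502.0, 344.0]]
[319.2 224.2] [297, 205, 45, 59, 838] [[297.0, 205.0], [341.0, 205.0], [341.0, 263.0], [297.0, 263.0]]
[ 43.7 295.9] [0, 233, 136, 112, 6737] [[0.0, 344.0], [0.0, 233.0], [135.0, 233.0], [135.0, 344.0]]
[254.1 394.4] [74, 388, 348, 12, 3207] [[74.0, 388.0], [421.0, 388.0], [421.0, 399.0], [74.0, 399.0]]
side [0, 0, 97, 220, 5444]
side [169, 0, 24, 54, 511]
side [196, 46, 159, 126, 3635]
```

View pics/both.png

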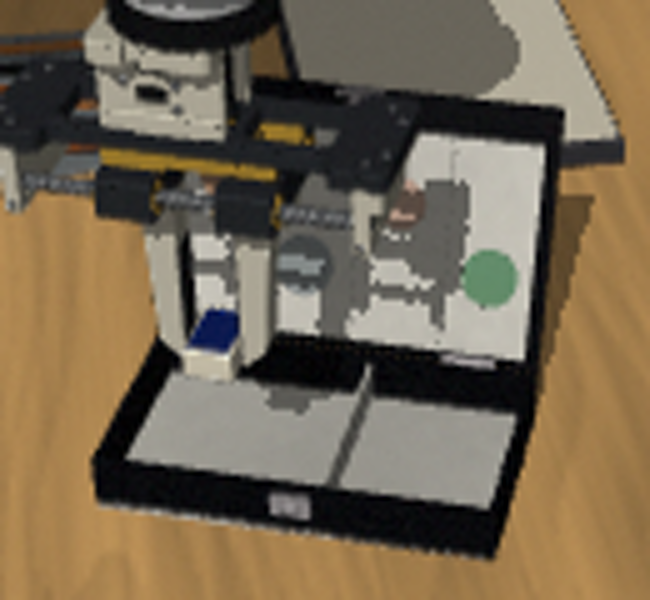

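Run:
```python
from h import *
c=cap('side')
for n,u,v,z in(('catch near top corner',95,462,.032),('catch near bottom',97,502,0),('catch far top',510,507,.032),('catch far bottom',493,558,0),('hinge far rim top',535,412,.032),('inner near',130,460,.032),('inner far',490,507,.032),('div top catch',332,487,.026),('divider hinge',370,365,.026),('catch piece',290,505,.02)):
    print(n,ray(c,230+u/5,60+v/5,z).round(4))
c=cap('wrist');h=cv2.cvtColor(c['frame'],cv2.COLOR_RGB2HSV)
g=(h[:,:,2]<60).astype(np.uint8);k,l,st,ce=cv2.connectedComponentsWithStats(g)
i=l[100,225] or l[160,232]; 
cnt=cv2.findContours(((l==i)*255).astype(np.uint8),cv2.RETR_EXTERNAL,cv2.CHAIN_APPROX_NONE)[0];q=max(cnt,key=len)
ap=cv2.approxPolyDP(q,4,True)[:,0];print(ap.tolist());print([ray(c,*p,.032)[:2].round(4).tolist() for p in ap])
```

```text
catch near top corner [0.4366 0.1352 0.032 ]
catch near bottom [0.4347 0.1417 0.    ]
catch far top [0.6477 0.0625 0.032 ]
catch far bottom [0.6392 0.0607 0.    ]
hinge far rim top [0.6774 0.1421 0.032 ]
inner near [0.4551 0.134  0.032 ]
inner far [0.6374 0.0641 0.032 ]
div top catch [0.5593 0.1015 0.026 ]
divider hinge [0.5955 0.2093 0.026 ]
catch piece [0.5361 0.0973 0.02  ]
[[483, 16], [214, 22], [229, 178], [466, 173]]
[[0.6856, 0.1804], [0.4827, 0.2595], [0.4359, 0.1398], [0.6388, 0.0612]]
```

Two cameras agree on the tin centre, about (0.561,0.160) with x direction 1.20 rad. Placing blue now.

arm_command([
  [0.0133,0.12,0,0,0,0.004],
  [0.0133,0.12,0,0,0,0.004],
  [0,0,0,0,0,0],
  [0,0,-0.1,0,0,0],
  [0,0,-0.1,0,0,0],
])

```text
time: 5.62
eef_pos: [0.5165, 0.1623, 0.068]
tool_rot: [2.597, 1.763, 0.008]
force: [0.3, 0.8, -0.1]
width: 0.0258
```

arm_command([
  [0,0,-0.1,0,0,0],
  [0,0,-0.03,0,0,0],
  [0,0,-0.03,0,0,0],
  [0,0,-0.03,0,0,0],
  [0,0,0,0,0,0],
])

```text
time: 6.03
eef_pos: [0.5139, 0.1622, 0.0088]
tool_rot: [-2.599, -1.764, 0.001]
force: [-0.1, 0.7, -0.5]
width: 0.0259
```

arm_command([
  [0,0,0,0,0,0],
  [0,0,0,0,0,0],
  [0,0,0,0,0,0],
  [0,0,0.05,0,0,0],
  [0,0,0.12,0,0,0],
], grip=0.15)

```text
time: 6.45
eef_pos: [0.5102, 0.1622, 0.0568]
tool_rot: [-2.596, -1.764, 0.012]
force: [0.1, -0.6, -0.5]
width: 0.0521
```

arm_command([
  [0,0,0.12,0,0,0],
  [0,0,0.12,0,0,0],
  [0,0,0,0,0,0],
])

```text
time: 6.7
eef_pos: [0.5192, 0.1643, 0.1423]
tool_rot: [2.594, 1.763, 0.021]
force: [0.6, 0.5, 0.5]
width: 0.0534
```

Run:
```python
from h import *
s=bot.sense();print(s['time'],s['eef_pos'],yaw(),s['width'],s['force'])
for n in('wrist','side','top'):
    c=cap(n)
    for b in blobs(c,(105,60,20),(135,255,255),30): print(n,b[0],b[1],ray(c,*b[0],.02).round(3))
    for b in blobs(c,(10,180,100),(22,255,255),30): print(n,b[0],b[1][4],ray(c,*b[0],.016).round(3))
```

```text
6.7 [0.5191628  0.1642747  0.14225739] -0.37671044957158534 0.05337497773546211 [0.55371336 0.47826987 0.47551921]
wrist [313.5 196. ] [304, 180, 20, 33, 660] [0.514 0.162 0.02 ]
wrist [470.3 319. ] [452, 318, 38, 2, 39] [ 0.629 -0.042  0.02 ]
side [276.8 147.4] [272, 144, 10, 8, 55] [0.513 0.162 0.02 ]
side [93.1 24.5] 4722 [-0.173  1.157  0.016]
side [153.3  42.1] 517 [0.099 0.934 0.016]
side [263.1  71.7] 70 [0.509 0.618 0.016]
side [271.9 228.1] 97 [ 0.472 -0.131  0.016]
side [331.5 233.4] 105 [ 0.602 -0.168  0.016]
top [226.4 225.6] [221, 222, 11, 8, 53] [0.512 0.161 0.02 ]
```

Blue is flat in the wide compartment; all three cameras agree. Next is the near ochre pan.

arm_command([
  [-0.0167,-0.1242,0,0,0,-0.014],
  [-0.0167,-0.1242,0,0,0,-0.014],
  [-0.0167,-0.1242,0,0,0,-0.014],
  [-0.0167,-0.1242,0,0,0,-0.014],
  [-0.0167,-0.1242,0,0,0,-0.014],
])

```text
time: 7.27
eef_pos: [0.4871, -0.0246, 0.1306]
tool_rot: [-2.714, -1.578, 0.003]
force: [0.6, -0.2, -0.2]
width: 0.0531
```

arm_command([
  [-0.0167,-0.1242,0,0,0,-0.014],
  [-0.0167,-0.1242,0,0,0,-0.014],
  [-0.0167,-0.1242,0,0,0,-0.014],
  [0,0,0,0,0,0],
  [0,0,0,0,0,0],
])

```text
time: 7.68
eef_pos: [0.4724, -0.1365, 0.1308]
tool_rot: [-2.78, -1.458, 0.003]
force: [-0.0, -1.1, -0.7]
width: 0.053
```

```bash
cat > q.py <<'E'
from h import *
c=cap('wrist'); s=bot.sense();print(s['time'],s['eef_pos'],yaw(),s['width'],s['force'])
for b in blobs(c,(10,170,100),(22,255,255),300): print(b[0],b[1][4],ray(c,*b[0],.016).round(4))
E
python3 q.py
```

```text
7.7333 [ 0.47279234 -0.13513347  0.1309271 ] -0.6028494858401833 0.053427144976973394 [0.21093419 0.94596576 0.35421506]
[449.  144.4] 757 [ 0.6028 -0.1681  0.016 ]
[317.2 188. ] 670 [ 0.4735 -0.1313  0.016 ]
```

arm_command([
  [0.001,0.006,-0.12,0,0,0],
  [0.001,0.005,-0.12,0,0,0],
  [0,0,-0.12,0,0,0],
  [0,0,-0.031,0,0,0],
  [0,0,-0.031,0,0,0],
])

```text
time: 8.15
eef_pos: [0.4725, -0.1296, 0.0034]
tool_rot: [-2.774, -1.466, 0.005]
force: [-0.2, 0.2, 0.7]
width: 0.053
```

arm_command([
  [0,0,0,0,0,0],
  [0,0,0,0,0,0],
  [0,0,0,0,0,0],
  [0,0,0,0,0,0],
  [0,0,0,0,0,0],
], grip=-1)

```text
time: 8.57
eef_pos: [0.4763, -0.1323, 0.0079]
tool_rot: [2.777, 1.463, 0.004]
force: [-0.1, 1.4, 7.0]
width: 0.0357
```

arm_command([
  [0,0,0.03,0,0,0],
  [0,0,0.12,0,0,0],
  [0,0,0.12,0,0,0],
  [0,0,0.12,0,0,0],
  [0,0,0,0,0,0],
])

```text
time: 8.98
eef_pos: [0.479, -0.1338, 0.1321]
tool_rot: [2.771, 1.46, 0.013]
force: [0.9, -0.9, 2.3]
width: 0.0355
```

```bash
python3 q.py
```

```text
9.0333 [ 0.47787474 -0.13332366  0.12880012] -0.6011595712984708 0.035192198258230854 [ 0.50429885 -0.4745227  -0.44765866]
[441.2 151.2] 720 [ 0.6029 -0.1681  0.016 ]
[318.9 240.4] 1861 [ 0.4511 -0.177   0.016 ]
```

arm_command([
  [0.053,0.0988,0,0,0,0.0144],
  [0.053,0.0988,0,0,0,0.0144],
  [0.053,0.0988,0,0,0,0.0144],
  [0.053,0.0988,0,0,0,0.0144],
  [0.053,0.0988,0,0,0,0.0144],
])

```text
time: 9.45
eef_pos: [0.5538, 0.0177, 0.1221]
tool_rot: [-2.666, -1.661, 0.002]
force: [-0.1, -0.3, 1.4]
width: 0.0351
```

arm_command([
  [0.053,0.0988,0,0,0,0.0144],
  [0.053,0.0988,0,0,0,0.0144],
  [0.053,0.0988,0,0,0,0.0144],
  [0,0,0,0,0,0],
  [0,0,0,0,0,0],
])

```text
time: 9.87
eef_pos: [0.6012, 0.1068, 0.1216]
tool_rot: [-2.59, -1.777, 0.003]
force: [0.1, -1.2, 0.3]
width: 0.0352
```

```bash
python3 q.py
python3 - <<'E'
from h import *
c=cap('wrist');save(c,'w5.png')
E
```

```text
9.9167 [0.60087737 0.10553635 0.12168496] -0.36955299165345007 0.03534233057871596 [-0.27340776 -0.22892541 -0.19101968]
[319.  240.4] 1864 [0.5839 0.0625 0.016 ]
```

View pics/w5.png

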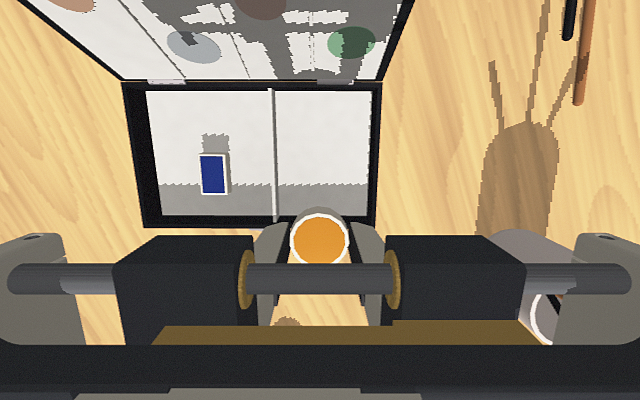

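The ochre pan is held flat over the tin at (319,240), and blue lies in the left compartment at (213,173). The mug shows at (540,310), so I'll check the gripper body's clearance to it before going down.

Run:
```python
from h import *
c=cap('top')
print('mug rim px',ray(c,298,136,.09),'base-ish',ray(c,296,142,.03))
for u,v in((282,110),(306,105)): print('brush tip',ray(c,u,v,.19))
c=cap('side'); print('side mug rim',ray(c,485/1.25,205/1.25,.09),'base',ray(c,484/1.25,240/1.25,.0))
for u,v in((490,135),(517,168),(470,168)): print('brush',ray(c,u/1.25,v/1.25,.18))
C=np.array([.561,.160]);x=np.array([.362,.932]);y=np.array([-x[1],x[0]])
for X in(-.036,.010):
    p=C-.061*y+X*x
    print('target',p,'body corners',[(p+a*.094*y*-1+b*.0375*x).round(3).tolist() for a in(1,) for b in(-1,1)])
```

```text
mug rim px [ 0.74821347 -0.04259308  0.09      ] base-ish [ 0.75255448 -0.03392038  0.03      ]
brush tip [ 0.77985379 -0.00719234  0.19      ]
brush tip [ 0.79280259 -0.06757201  0.19      ]
side mug rim [ 0.76076884 -0.03920564  0.09      ] base [ 0.76983859 -0.04099935  0.        ]
brush [0.78835793 0.05880592 0.18      ]
brush [ 0.8031595  -0.05396714  0.18      ]
brush [ 0.7211725  -0.04088174  0.18      ]
target [0.60482  0.104366] body corners [[0.679, 0.035], [0.706, 0.105]]
target [0.621472 0.147238] body corners [[0.696, 0.078], [0.723, 0.148]]
```

arm_command([
  [0.007,-0.002,-0.12,0,0,0],
  [0.006,-0.002,-0.12,0,0,0],
  [0,0,-0.06,0,0,0],
  [0,0,-0.03,0,0,0],
  [0,0,-0.03,0,0,0],
])

```text
time: 10.48
eef_pos: [0.6048, 0.1031, 0.0139]
tool_rot: [-2.593, -1.772, 0.002]
force: [1.0, 0.4, 0.8]
width: 0.0357
```

arm_command([
  [0,0,0,0,0,0],
  [0,0,0,0,0,0],
  [0,0,0,0,0,0],
])

```text
time: 10.73
eef_pos: [0.607, 0.104, 0.0168]
tool_rot: [2.592, 1.773, 0.004]
force: [0.6, 0.0, -0.4]
width: 0.0353
```

arm_command([
  [-0.003,0,-0.01,0,0,0],
  [0,0,0,0,0,0],
  [0,0,0,0,0,0],
])

```text
time: 10.98
eef_pos: [0.6049, 0.1042, 0.0124]
tool_rot: [2.592, 1.774, 0.001]
force: [-0.7, 0.2, 0.3]
width: 0.0354
```

arm_command([
  [0,0,0,0,0,0],
  [0,0,0,0,0,0],
  [0,0,0,0,0,0],
  [0,0,0.05,0,0,0],
  [0,0,0.12,0,0,0],
], grip=0.0)

```text
time: 11.4
eef_pos: [0.6, 0.1036, 0.0573]
tool_rot: [-2.588, -1.771, 0.014]
force: [0.5, 1.2, -1.4]
width: 0.0469
```

arm_command([
  [0,0,0.12,0,0,0],
  [0,0,0.12,0,0,0],
  [0,0,0,0,0,0],
], grip=0.2)

```text
time: 11.65
eef_pos: [0.6096, 0.1046, 0.1443]
tool_rot: [2.587, 1.771, 0.018]
force: [0.8, -0.8, 0.6]
width: 0.0558
```

```bash
python3 q.py
python3 - <<'E'
from h import *
for n in('side','top','wrist'):
    c=cap(n)
    for b in blobs(c,(10,165,100),(22,255,255),30): print(n,b[0],b[1],ray(c,*b[0],.020).round(3))
E
```

```text
11.7 [0.6084018  0.10446104 0.14091529] -0.3705878793644499 0.055816462630633494 [ 0.453886   -0.41710272  1.11434012]
[313.4 194.1] 621 [0.604  0.1028 0.016 ]
side [101.3  25.7] [49, 0, 116, 61, 5333] [-0.133  1.127  0.02 ]
side [154.  42.] [133, 22, 43, 35, 713] [0.104 0.925 0.02 ]
side [332.   74.1] [325, 73, 15, 3, 33] [0.745 0.555 0.02 ]
side [303.9  80. ] [288, 78, 35, 5, 91] [0.642 0.529 0.02 ]
side [222.5  82. ] [196, 80, 54, 5, 61] [0.368 0.557 0.02 ]
side [402.4 133.2] [401, 124, 3, 20, 37] [0.876 0.172 0.02 ]
side [396.7 150.5] [388, 128, 23, 44, 151] [0.835 0.096 0.02 ]
side [312.7 156.8] [307, 154, 12, 6, 49] [0.604 0.105 0.02 ]
side [331.5 233.5] [325, 229, 14, 10, 108] [ 0.601 -0.172  0.02 ]
top [247.8 193.8] [245, 191, 7, 7, 33] [0.603 0.103 0.02 ]
top [343.4 193.6] [340, 191, 8, 6, 39] [ 0.601 -0.168  0.02 ]
wrist [318.7 193.5] [305, 179, 29, 29, 660] [0.604 0.104 0.02 ]
```

arm_command([
  [-0.001,-0.1135,0,0,0,0],
  [-0.001,-0.1135,0,0,0,0],
  [-0.001,-0.1135,0,0,0,0],
  [-0.001,-0.1135,0,0,0,0],
  [-0.001,-0.1135,0,0,0,0],
])

```text
time: 12.27
eef_pos: [0.6014, -0.0673, 0.1322]
tool_rot: [-2.59, -1.773, 0.004]
force: [0.7, 0.5, -0.5]
width: 0.0558
```

arm_command([
  [-0.001,-0.1135,0,0,0,0],
  [-0.001,-0.1135,0,0,0,0],
  [-0.001,-0.1135,0,0,0,0],
  [0,0,0,0,0,0],
  [0,0,0,0,0,0],
])

```text
time: 12.68
eef_pos: [0.6006, -0.1697, 0.1323]
tool_rot: [-2.593, -1.768, 0.003]
force: [-0.4, 1.0, 0.6]
width: 0.0557
```

```bash
python3 q.py
```

```text
12.7333 [ 0.60095389 -0.16830917  0.13254673] -0.37234536650360506 0.055852177820462076 [0.01780221 0.22550561 0.95611015]
[321.2 190.3] 657 [ 0.6031 -0.1682  0.016 ]
```

arm_command([
  [0.003,0,-0.12,0,0,0],
  [0.003,0,-0.12,0,0,0],
  [0,0,-0.12,0,0,0],
  [0,0,-0.03,0,0,0],
  [0,0,-0.027,0,0,0],
])

```text
time: 13.15
eef_pos: [0.6016, -0.1659, 0.0065]
tool_rot: [-2.587, -1.773, 0.005]
force: [-0.5, -0.2, 0.6]
width: 0.0559
```

arm_command([
  [0,0,0,0,0,0],
  [0,0,0,0,0,0],
  [0,0,0,0,0,0],
])

```text
time: 13.4
eef_pos: [0.606, -0.1687, 0.0124]
tool_rot: [2.59, 1.773, 0.004]
force: [0.3, 0.4, -0.5]
width: 0.0558
```

arm_command([
  [0,0,0,0,0,0],
  [0,0,0,0,0,0],
  [0,0,0,0,0,0],
  [0,0,0,0,0,0],
  [0,0,0,0,0,0],
], grip=-1)

```text
time: 13.82
eef_pos: [0.6046, -0.1686, 0.0106]
tool_rot: [2.592, 1.773, 0.001]
force: [-1.3, 0.2, 3.8]
width: 0.0351
```

arm_command([
  [0,0,0.03,0,0,0],
  [0,0,0.12,0,0,0],
  [0,0,0.12,0,0,0],
  [0,0,0.12,0,0,0],
  [0,0,0,0,0,0],
])

```text
time: 14.23
eef_pos: [0.6087, -0.17, 0.1367]
tool_rot: [2.584, 1.768, 0.012]
force: [1.3, -0.5, 1.5]
width: 0.0356
```

```bash
python3 q.py
```

```text
14.2833 [ 0.60752047 -0.16957799  0.1332463 ] -0.3705666564835849 0.03507739958863793 [-0.19942862  0.4799455  -0.43055133]
[318.9 238.3] 1843 [ 0.5914 -0.2183  0.016 ]
```

arm_command([
  [0.0055,0.1173,0.02,0,0,0],
  [0.0055,0.1173,0,0,0,0],
  [0.0055,0.1173,0,0,0,0],
  [0.0055,0.1173,0,0,0,0],
  [0.0055,0.1173,0,0,0,0],
])

```text
time: 14.7
eef_pos: [0.6113, 0.0091, 0.1317]
tool_rot: [-2.592, -1.773, 0.002]
force: [1.0, -0.6, 0.1]
width: 0.0352
```

arm_command([
  [0.0055,0.1173,0,0,0,0],
  [0.0055,0.1173,0,0,0,0],
  [0.0055,0.1173,0,0,0,0],
  [0.0055,0.1173,0,0,0,0],
  [0,0,0,0,0,0],
])

```text
time: 15.12
eef_pos: [0.6176, 0.1546, 0.1317]
tool_rot: [-2.586, -1.779, 0.0]
force: [0.6, -0.5, -1.7]
width: 0.0349
```

```bash
python3 q.py
python3 - <<'E'
from h import *
c=cap('wrist');save(c,'w6.png');print(bot.sense()['eef_pos'])
E
```

```text
15.1667 [0.61775767 0.15170874 0.13154192] -0.36616072494339175 0.03576852435113085 [-0.13377091 -0.01298853 -0.14373498]
[318.9 238.4] 1839 [0.5996 0.1089 0.016 ]
[0.61794252 0.14967554 0.13154661]
```

View pics/w6.png

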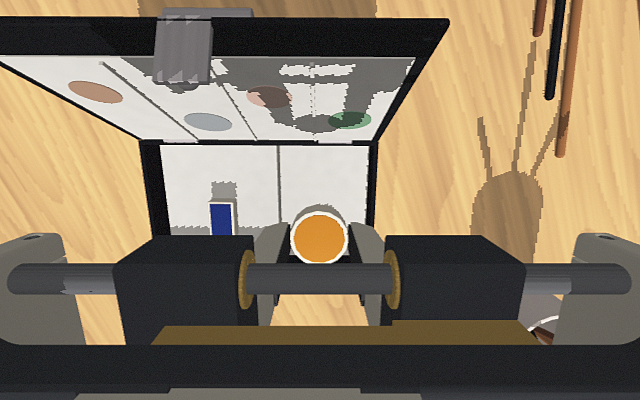

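The second ochre pan is held flat at (319,238) over the hinge half of the narrow compartment, and the lid is well clear. Lowering now.

arm_command([
  [0.006,-0.004,-0.12,0,0,0],
  [0.007,-0.004,-0.12,0,0,0],
  [0,0,-0.07,0,0,0],
  [0,0,-0.035,0,0,0],
  [0,0,-0.03,0,0,0],
])

```text
time: 15.63
eef_pos: [0.6215, 0.1444, 0.0181]
tool_rot: [-2.593, -1.772, 0.005]
force: [0.1, 0.5, 0.4]
width: 0.0353
```

arm_command([
  [0,0,0,0,0,0],
  [0,0,0,0,0,0],
  [0,0,0,0,0,0],
])

```text
time: 15.88
eef_pos: [0.6243, 0.1459, 0.0223]
tool_rot: [2.592, 1.773, 0.004]
force: [0.4, -1.6, -0.5]
width: 0.0351
```

arm_command([
  [-0.005,0,-0.012,0,0,0],
  [0,0,0,0,0,0],
  [0,0,0,0,0,0],
])

```text
time: 16.13
eef_pos: [0.6216, 0.1461, 0.0172]
tool_rot: [2.592, 1.774, 0.001]
force: [0.2, -1.0, 0.6]
width: 0.0355
```

arm_command([
  [0,0,0,0,0,0],
  [0,0,0,0,0,0],
  [0,0,0,0,0,0],
  [0,0,0.05,0,0,0],
  [0,0,0.12,0,0,0],
], grip=0.0)

```text
time: 16.55
eef_pos: [0.6168, 0.1453, 0.0627]
tool_rot: [-2.589, -1.772, 0.015]
force: [0.0, -0.8, -1.1]
width: 0.0467
```

arm_command([
  [0,0,0.12,0,0,0],
  [0,0,0.12,0,0,0],
  [0,0,0.12,0,0,0],
  [0,0,0,0,0,0],
  [0,0,0,0,0,0],
])

```text
time: 16.97
eef_pos: [0.6237, 0.1464, 0.181]
tool_rot: [2.59, 1.772, 0.011]
force: [-0.3, 0.3, -0.6]
width: 0.0465
```

```bash
python3 q.py
python3 - <<'E'
from h import *
for n in('wrist','side','top'):
    c=cap(n)
    for b in blobs(c,(10,165,100),(22,255,255),25)+blobs(c,(105,60,20),(135,255,255),30):
        P=ray(c,*b[0],.020)
        if .4<P[0]<.7 and .05<P[1]<.25: print(n,b[0],b[1],P.round(3))
    if n=='wrist': save(c,'w7.png')
# bar location from side/top guess vs lid angle
E
```

```text
17.0167 [0.62218245 0.14615039 0.17790427] -0.37056070364549043 0.04649231679259269 [ 0.13331636 -0.45386623 -0.84943567]
[316.2 185.6] 486 [0.6208 0.1451 0.016 ]
[316.  222.7] 447 [0.6038 0.1023 0.016 ]
wrist [318.  185.1] [306, 173, 25, 25, 500] [0.621 0.146 0.02 ]
wrist [317.7 222.5] [306, 211, 25, 24, 456] [0.604 0.104 0.02 ]
wrist [227.8 205.1] [219, 191, 19, 29, 498] [0.514 0.162 0.02 ]
side [316.  147.3] [311, 145, 11, 6, 50] [0.619 0.145 0.02 ]
side [312.7 156.8] [307, 154, 12, 6, 49] [0.604 0.105 0.02 ]
side [276.8 147.4] [272, 144, 10, 8, 55] [0.513 0.162 0.02 ]
top [226.4 225.5] [222, 222, 10, 8, 53] [0.512 0.161 0.02 ]
```

View pics/w7.png

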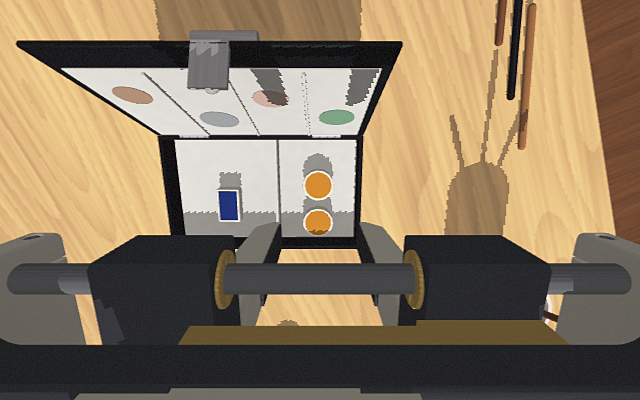

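The picture shows blue flat in the left compartment (228,205) and both ochre pans flat in the right one at (318,185) and (318,222). The cameras agree. Next I go over the lid and push it from behind.

arm_command([
  [0,0,0.13,0,0,0],
  [0,0,0.13,0,0,0],
  [0,0.118,0,0,0,0],
  [0,0.118,0,0,0,0],
  [0,0.118,0,0,0,0],
], grip=-1)

```text
time: 17.58
eef_pos: [0.6212, 0.2527, 0.2531]
tool_rot: [-2.594, -1.772, 0.001]
force: [0.3, -0.5, -0.9]
width: 0.0176
```

arm_command([
  [0,0.118,0,0,0,0],
  [0.006,0.118,0,0,0,0],
  [0,0,0,0,0,0],
  [0,0,-0.1,0,0,0],
  [0,0,-0.1,0,0,0],
])

```text
time: 18.0
eef_pos: [0.6237, 0.3243, 0.1937]
tool_rot: [2.591, 1.776, 0.004]
force: [0.0, -0.5, -1.7]
width: 0.0003
```

arm_command([
  [0,0,-0.1,0,0,0],
  [0,0,-0.1,0,0,0],
  [0,0,0,0,0,0],
  [0,0,0,0,0,0],
])

```text
time: 18.33
eef_pos: [0.6207, 0.3217, 0.1298]
tool_rot: [-2.592, -1.773, 0.012]
force: [0.9, 0.1, 1.0]
width: 0.0004
```

Run:
```python
from h import *
s=bot.sense();print(s['time'],s['eef_pos'],s['width'],s['force'])
c=cap('side');save(c,'s8.png',(200,30,400,180),3)
```

```text
18.3333 [0.62067916 0.32171825 0.12977578] 0.00042363558418528793 [0.87270098 0.08653238 1.03479419]
```

View pics/s8.png

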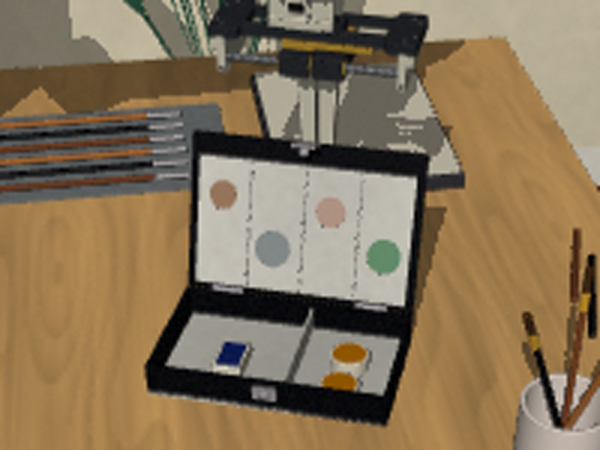

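The fingers are behind the lid, about centred on it (crop 320,110). The lid is still open and the pans are in place. Pushing forward.

arm_command([
  [-0.02,-0.052,0,0,0,0],
  [-0.02,-0.052,0,0,0,0],
  [-0.02,-0.052,0,0,0,0],
  [-0.02,-0.052,0,0,0,0],
  [-0.02,-0.052,0,0,0,0],
])

```text
time: 18.8
eef_pos: [0.5955, 0.2456, 0.1388]
tool_rot: [2.591, 1.774, 0.012]
force: [-0.0, 1.3, 0.6]
width: 0.0006
```

arm_command([
  [-0.02,-0.052,0,0,0,0],
  [-0.02,-0.052,0,0,0,0],
  [-0.02,-0.052,0,0,0,0],
  [-0.01,-0.026,0,0,0,0],
  [0,0,0,0,0,0],
])

```text
time: 19.22
eef_pos: [0.5733, 0.1893, 0.1364]
tool_rot: [2.593, 1.771, 0.005]
force: [-0.1, 0.2, -0.2]
width: 0.0005
```

arm_command([
  [0,0,0.06,0,0,0],
  [0,0,0.12,0,0,0],
  [0,0,0,0,0,0],
  [0,0,0,0,0,0],
  [0,0,0,0,0,0],
])

```text
time: 19.63
eef_pos: [0.5729, 0.1912, 0.1889]
tool_rot: [2.592, 1.774, 0.004]
force: [-0.1, 0.9, -0.2]
width: 0.0003
```

Run:
```python
from h import *
s=bot.sense();print(s['time'],s['eef_pos'],s['width'],s['force'])
c=cap('side');save(c,'s9.png',(200,30,400,180),3)
```

```text
19.6333 [0.57294545 0.19118494 0.18885303] 0.00034351333178389586 [-0.14331639  0.90736115 -0.18015613]
```

View pics/s9.png

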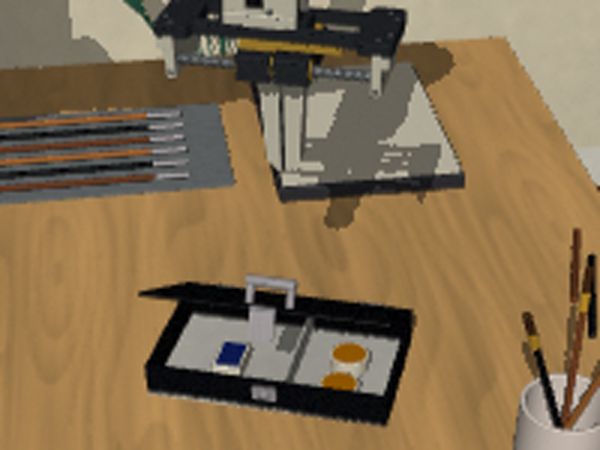

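The lid is falling by itself and the fingers are clear of it; the bar shows at (270,287). I'll turn the jaws across the bar and go above it.

arm_command([
  [-0.008,-0.0205,0,0,0,0.0604],
  [-0.008,-0.0205,0,0,0,0.0604],
  [-0.008,-0.0205,0,0,0,0.0604],
  [-0.008,-0.0205,0,0,0,0.0604],
  [-0.008,-0.0205,0,0,0,0.0604],
], grip=-0.1)

```text
time: 20.1
eef_pos: [0.5592, 0.1595, 0.1861]
tool_rot: [-1.939, -2.47, 0.003]
force: [-0.2, 0.1, 0.4]
width: 0.0291
```

arm_command([
  [-0.008,-0.0205,0,0,0,0.0604],
  [-0.008,-0.0205,0,0,0,0.0604],
  [-0.008,-0.0205,0,0,0,0.0604],
  [-0.008,-0.0205,0,0,0,0.0604],
  [-0.008,-0.0205,0,0,0,0.0604],
])

```text
time: 20.52
eef_pos: [0.5472, 0.1287, 0.1861]
tool_rot: [-1.117, -2.934, 0.002]
force: [0.0, 0.4, -0.6]
width: 0.0419
```

arm_command([
  [-0.008,-0.0205,0,0,0,0.0604],
  [-0.008,-0.0205,0,0,0,0.0604],
  [-0.008,-0.0205,0,0,0,0.0604],
  [0,0,0,0,0,0],
  [0,0,0,0,0,0],
])

```text
time: 20.93
eef_pos: [0.5404, 0.1105, 0.1866]
tool_rot: [-0.586, -3.085, 0.0]
force: [0.2, 0.6, 0.3]
width: 0.0416
```

Run:
```python
from h import *
c=cap('wrist'); s=bot.sense();print(s['time'],s['eef_pos'],yaw(),s['width'],s['force']); save(c,'w10.png')
x=np.array([.362,.932,0]);y=np.array([-.932,.362,0]);C=np.array([.561,.16,0])
h=cv2.cvtColor(c['frame'],cv2.COLOR_RGB2HSV)
for e in(-22,0,22): print('pred',proj(c,C-.052*x+y*e/1e3+[0,0,.067]))
for b in blobs(c,(0,0,95),(180,60,255),60): 
    P=ray(c,*b[0],.067); print(b[0],b[1],np.round(b[2][1]),b[2][2],P.round(3), 'tin',((P-C)@x).round(3),((P-C)@y).round(3))
c=cap('side')
for e in(-22,22): print('pred side',proj(c,C-.052*x+y*e/1e3+[0,0,.067]))
for b in blobs(c,(0,0,95),(180,60,255),15): 
    if 240<b[0][0]<340 and 90<b[0][1]<170: print(b[0],b[1])
im=np.hstack([cv2.resize(cv2.imread('pics/w10.png'),None,fx=.75,fy=.75),cv2.resize(c['frame'][100:175,230:345,::-1],(300,300*75//115),interpolation=2) if 0 else cv2.copyMakeBorder(cv2.resize(c['frame'][100:175,240:340,::-1],(300,225),interpolation=cv2.INTER_CUBIC),0,75,0,0,0)])
cv2.imwrite('pics/c10.png',im)
```

```text
20.9833 [0.54056476 0.11069792 0.18683533] 1.1950968280408842 0.0419253988300346 [-1.04257577  0.15911468  0.7423161 ]
pred (np.float64(321.0291844417878), np.float64(214.5442814780151))
pred (np.float64(320.98251063930144), np.float64(194.0255287791921))
pred (np.float64(320.9341400983959), np.float64(172.7608553676156))
[637.1  19.8] [633, 0, 7, 57, 219] [56.  6.] 90.0 [0.497 0.432 0.067] tin 0.23 0.158
[431.6 123. ] [428, 109, 8, 29, 140] [ 5. 29.] 4.969740867614746 [0.516 0.237 0.067] tin 0.055 0.07
[634.8 152.7] [626, 115, 14, 108, 769] [107.  13.] 90.0 [0.616 0.416 0.067] tin 0.258 0.041
[320.4 192.6] [315, 170, 11, 45, 433] [44. 10.] 90.0 [0.541 0.112 0.067] tin -0.053 0.002
[261.7 243.8] [243, 222, 40, 41, 1002] [28. 51.] 20.725557327270508 [0.57  0.032 0.067] tin -0.116 -0.055
[375.8 243.5] [356, 222, 40, 41, 1030] [50. 28.] 69.44395446777344 [0.614 0.146 0.067] tin 0.007 -0.055
[ 36.5 297.4] [0, 233, 86, 112, 5987] [111.  85.] 90.0 [ 0.537 -0.23   0.067] tin -0.373 -0.118
[602.2 297.1] [554, 233, 86, 112, 6112] [111.  85.] 90.0 [0.768 0.362 0.067] tin 0.263 -0.12
[340.6 267.5] [274, 267, 130, 2, 240] [  1. 129.] 90.0 [0.627 0.101 0.067] tin -0.031 -0.083
[329.  288.7] [246, 270, 160, 56, 4400] [159.  55.] -0.0 [0.646 0.08  0.067] tin -0.043 -0.108
[253.4 394.4] [74, 388, 348, 12, 3226] [347.  11.] 0.0 [ 0.749 -0.059  0.067] tin -0.136 -0.254
pred side (np.float64(297.1756707992458), np.float64(144.2488544661172))
pred side (np.float64(280.75068291285714), np.float64(142.1308163699499))
[281.5 100.4] [278, 93, 8, 15, 104]
[288.6 144.9] [280, 141, 17, 11, 81]
[286.5 159.4] [283, 155, 8, 10, 75]
```

View pics/c10.png

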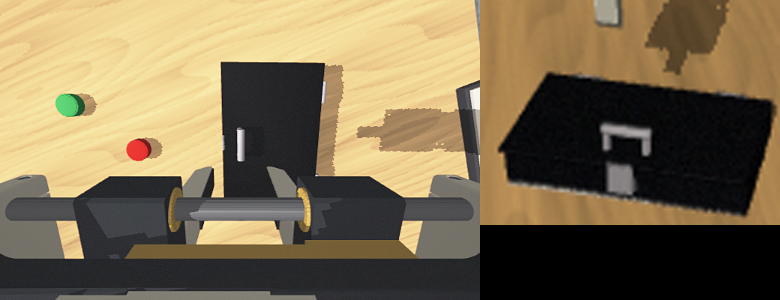

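The last picture shows the lid ajar. The bar is at wrist pixel (320,193), 1–2 mm from where I expected it, and under the jaws. Going down to straddle and grip it.

arm_command([
  [0,0.003,-0.12,0,0,0],
  [0,0,-0.12,0,0,0],
  [0,0,-0.1,0,0,0],
  [0,0,-0.05,0,0,0],
  [0,0,-0.025,0,0,0],
])

```text
time: 21.45
eef_pos: [0.5384, 0.1115, 0.0593]
tool_rot: [-0.582, -3.082, 0.002]
force: [-0.6, -0.2, 0.7]
width: 0.0416
```

arm_command([
  [0,0,0,0,0,0],
  [0,0,0,0,0,0],
  [0,0,0,0,0,0],
  [0,0,0,0,0,0],
])

```text
time: 21.78
eef_pos: [0.5424, 0.1116, 0.0651]
tool_rot: [0.579, 3.084, 0.002]
force: [0.6, 0.3, 0.5]
width: 0.042
```

arm_command([
  [0,0,-0.013,0,0,0],
  [0,0,-0.01,0,0,0],
  [0,0,0,0,0,0],
  [0,0,0,0,0,0],
  [0,0,0,0,0,0],
])

```text
time: 22.2
eef_pos: [0.5408, 0.1113, 0.0562]
tool_rot: [-0.58, -3.088, 0.0]
force: [0.2, 0.2, 0.2]
width: 0.0423
```

arm_command([
  [0,0,0,0,0,0],
  [0,0,0,0,0,0],
  [0,0,0,0,0,0],
  [0,0,0,0,0,0],
  [0,0,0,0,0,0],
], grip=-1, grip_force=25)

```text
time: 22.62
eef_pos: [0.5409, 0.1113, 0.0562]
tool_rot: [0.579, 3.088, -0.0]
force: [-0.6, -1.4, 0.6]
width: 0.0132
```

arm_command([
  [0,0,0,0,0,0],
  [0,0,0,0,0,0],
])

```text
time: 22.78
eef_pos: [0.5413, 0.1122, 0.0564]
tool_rot: [0.579, 3.087, 0.003]
force: [0.9, 5.7, -0.2]
width: 0.009
```

arm_command([
  [0,-0.001,-0.01,0,0,0],
  [0,-0.001,-0.01,0,0,0],
  [0,0,0,0,0,0],
])

```text
time: 23.03
eef_pos: [0.5405, 0.1106, 0.0496]
tool_rot: [-0.579, -3.087, 0.001]
force: [4.2, 0.8, -8.9]
width: 0.009
```

arm_command([
  [0,-0.002,-0.01,0,0,0],
  [0,-0.002,-0.007,0,0,0],
  [0,0,0,0,0,0],
  [0,0,0,0,0,0],
])

```text
time: 23.37
eef_pos: [0.5404, 0.1097, 0.0446]
tool_rot: [-0.579, -3.087, -0.0]
force: [-2.0, 1.8, 0.9]
width: 0.0089
```

arm_command([
  [0,0,-0.005,0,0,0],
  [0,0,0,0,0,0],
  [0,0,0,0,0,0],
])

```text
time: 23.62
eef_pos: [0.5405, 0.1097, 0.0444]
tool_rot: [-0.579, -3.087, 0.0]
force: [-7.6, 1.5, 10.4]
width: 0.0092
```

arm_command([
  [0,0,-0.005,0,0,0],
  [0,0,0,0,0,0],
  [0,0,0,0,0,0],
])

```text
time: 23.87
eef_pos: [0.5407, 0.1096, 0.044]
tool_rot: [-0.579, -3.087, 0.0]
force: [-14.4, 0.0, 21.7]
width: 0.0091
```

The lid is home: the force rises to 21 N with no more movement. Now unloading and tugging in small steps.

arm_command([
  [0,0,0.005,0,0,0],
  [0,0,0.005,0,0,0],
  [0,0,0,0,0,0],
  [0,0,0,0,0,0],
])

```text
time: 24.2
eef_pos: [0.5404, 0.1097, 0.0447]
tool_rot: [-0.579, -3.087, 0.0]
force: [-3.5, 2.0, -1.1]
width: 0.0089
```

arm_command([
  [0,0,0.003,0,0,0],
  [0,0,0,0,0,0],
  [0,0,0,0,0,0],
])

```text
time: 24.45
eef_pos: [0.5405, 0.1098, 0.0456]
tool_rot: [-0.579, -3.087, -0.0]
force: [-3.3, 4.1, -0.5]
width: 0.009
```

arm_command([
  [0,0,0.002,0,0,0],
  [0,0,0,0,0,0],
  [0,0,0,0,0,0],
])

```text
time: 24.7
eef_pos: [0.5405, 0.1099, 0.046]
tool_rot: [-0.579, -3.087, -0.001]
force: [-3.0, 4.8, -3.5]
width: 0.0093
```

arm_command([
  [0,0,0.0015,0,0,0],
  [0,0,0,0,0,0],
  [0,0,0,0,0,0],
])

```text
time: 24.95
eef_pos: [0.5405, 0.1099, 0.0462]
tool_rot: [-0.579, -3.087, -0.001]
force: [-1.5, 5.0, -4.9]
width: 0.0088
```

arm_command([
  [0,0,0.0012,0,0,0],
  [0,0,0,0,0,0],
  [0,0,0,0,0,0],
])

```text
time: 25.2
eef_pos: [0.5405, 0.1099, 0.0464]
tool_rot: [-0.579, -3.087, -0.001]
force: [-0.7, 5.4, -6.4]
width: 0.0095
```

The catch holds at 6.4 N, with about 2 mm of play and then resistance. Pressing it home again, unloading and letting go.

arm_command([
  [0,0,-0.007,0,0,0],
  [0,0,-0.007,0,0,0],
  [0,0,0,0,0,0],
  [0,0,0,0,0,0],
])

```text
time: 25.53
eef_pos: [0.5406, 0.1096, 0.0443]
tool_rot: [-0.579, -3.087, 0.0]
force: [-10.8, 2.4, 12.3]
width: 0.0087
```

arm_command([
  [0,0,0.004,0,0,0],
  [0,0,0,0,0,0],
  [0,0,0,0,0,0],
])

```text
time: 25.78
eef_pos: [0.5405, 0.1096, 0.0445]
tool_rot: [-0.579, -3.087, 0.0]
force: [-5.3, 3.0, 2.8]
width: 0.0091
```

arm_command([
  [0,0,0,0,0,0],
  [0,0,0,0,0,0],
  [0,0,0,0,0,0],
  [0,0,0,0,0,0],
], grip=-0.1)

```text
time: 26.12
eef_pos: [0.5415, 0.1092, 0.0447]
tool_rot: [0.579, 3.086, -0.0]
force: [-0.0, 0.1, 0.4]
width: 0.0315
```

arm_command([
  [0,0,0.02,0,0,0],
  [0,0,0.06,0,0,0],
  [0,0,0.12,0,0,0],
  [0,0,0.12,0,0,0],
  [0,0,0.1,0,0,0],
])

```text
time: 26.53
eef_pos: [0.5413, 0.1094, 0.1733]
tool_rot: [0.579, 3.086, 0.0]
force: [0.1, -0.3, -0.2]
width: 0.0416
```

arm_command([
  [0,0,0,0,0,0],
  [0,0,0,0,0,0],
  [0,0,0,0,0,0],
  [0,0,0,0,0,0],
])

```text
time: 26.87
eef_pos: [0.54, 0.1094, 0.1689]
tool_rot: [-0.579, -3.085, 0.001]
force: [-0.6, 0.4, 1.0]
width: 0.0415
```

Run:
```python
from h import *
x=np.array([.362,.932,0]);y=np.array([-.932,.362,0]);C=np.array([.561,.16,0])
c=cap('wrist'); s=bot.sense();print(s['time'],s['eef_pos'],s['width'],s['force'])
for n in('wrist','side'):
    c=cap(n)
    print(n,'pred shut',proj(c,C-.055*x+.002*y+[0,0,.055]),'ajar',proj(c,C-.052*x+.002*y+[0,0,.067]))
    for b in blobs(c,(0,0,95),(180,60,255),15):
        if (n=='side' and 240<b[0][0]<340 and 120<b[0][1]<170) or (n=='wrist' and 300<b[0][0]<340 and b[0][1]<250): print(b[0],b[1])
c=cap('top'); print('mug/eraser-ish',[(b[0],b[1][4]) for b in blobs(c,(0,0,100),(180,45,255),100) if 280<b[0][0]<320 or 420<b[0][0]<440])
```

```text
26.9167 [0.53977883 0.10939073 0.16860898] 0.042005573131456406 [-0.37842467 -0.19675384 -0.05435984]
wrist pred shut (np.float64(319.3532171208874), np.float64(193.74901547313365)) ajar (np.float64(322.45855788874115), np.float64(196.585425383028))
[319.2 194.1] [315, 171, 10, 47, 422]
side pred shut (np.float64(288.0896220379209), np.float64(147.49918020039252)) ajar (np.float64(288.1928842106982), np.float64(143.0905044974057))
[288.5 148.8] [280, 145, 17, 10, 76]
[286.3 163.4] [281, 159, 10, 10, 72]
mug/eraser-ish [(array([297.4, 139. ]), 391)]
```

```bash
python3 -c "
from h import *
print(bot.job_done())"
```

```text
the job is handed in; nothing more can be done
None
```

The job is handed in at about 27 s of the 72 s. All three pans are sorted, the tin is shut and the catch held its check tug. No verdict was reported.

- **Pans:** The blue pan is in the wide compartment and both ochre pans are in the narrow one. The last look before shutting showed all three flat on the floor. The wrist and side views gave all three positions, and the top view also gave blue's; they agreed within about 2 mm.
- **Lid:** I pushed it from behind, it fell ajar, and I pressed it home by the pull bar. It stopped dead, with about 21 N on the wrist and no further movement.
- **Tug:** The catch held at 6.4 N after about 2 mm of play. I pressed it home again at 12 N and let go.
- **Final check:** In the wrist view the bar sits within 1 pixel of its shut position. In the side view it is about 1 pixel off, against 4–5 pixels had it been ajar. The gripper is clear, about 110 mm above the bar.
- **Bystanders:** In the last top view the mug had not moved. I did not re-measure the eraser and the dish at the end, but the arm did not go near them.
- **Disagreement:** My first tin position, from the top view alone, was 6–8 mm off. The wrist and side views corrected it before any placing.

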